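Set up the drop-front serving ledge

ROBOT

A 6-joint arm with a two-finger parallel gripper is mounted at the origin on a cart in front of the work surface, level with it; the furniture and walls round the work are solid. World frame = base frame: x ahead of the robot, y to its left, z up, the work surface at z = 0. Lengths are in m, angles in rad, forces in N, time in s.
With the tool pointing down it reaches from about 0.25 to 0.85 m from the base axis. Payload 12.5 kg.
Tool frame: the origin (TCP) lies midway between the tips of the shut fingers; the grasp point (between the pads) lies 19 mm behind it (manip.grasp_offset is the distance from the TCP to the grasp point, in m); z points along the fingers, y is the line along which they close (so a half turn about z gives the same grasp; the last joint's range is limited). The gripper opens to 93 mm and grips with 3 to 60 N. Pads are 15 mm wide; open, the fingers measure 128 mm over their backs; the gripper's body (75 mm by 188 mm) begins 65 mm behind the grasp point.
Start: joints at [-1.302, 0.351, 1.652, -0, 1.139, -0.085], TCP at [0.191, -0.516, 0.219] pointing down, gripper open.
Joint ranges: [-2.75, 2.75], [-0.79, 2.1], [0.01, 2.65], [-1.57, 4.71], [0.07, 3.14], [-2.87, 2.87]. Speed limits (rad/s): [2.22, 2.22, 2.79, 3.14, 3.14, 3.14].

INTERFACE

Orientations are given as a 3x3 rotation matrix whose columns are the frame's x, y, z axes.
In Python, from workcell import get_state, cams, job, manip gives the robot as it stands. The module is installed in compiled form; this text tells all that it offers.
- The arm moves only by the tool apply_moves, never from a script. Its argument "increments" is text: rows parted by semicolons, each of 7 numbers parted by spaces: the shift along the tool's x, y, z normalised to -1 to 1, where 1 is 0.1 m, then the turn, a rotation vector about the tool's x, y, z normalised to -1 to 1, where 1 is 60 degrees, then the opening, from -1 (shut) to 1 (fully open), so that 0 is half open. In form: dx dy dz ax ay az gripper; .... A call has 1 to 12 rows; each row is the pose to reach, as a shift and turn from the pose commanded when the call began, along the tool's axes at that moment; what a row does not reach only later rows make up. A row lasts 1/10 s, in which the tool goes at most 50 mm and 8.59 degrees, less where a joint would pass 70% of its speed; a pose out of reach is approached as far as the arm can. A call with a number of a shift or a turn outside -1 to 1 is refused whole. A call with a gripper value outside its range is refused whole. The fingers move at their own pace and stop on an object; "newtons" is the grip in N (left out, the last holds). Time passes only in rows, so rows that repeat a pose let the fingers close. It gives the time, the measured TCP pose, the force, the opening and the grip force at its end, in the units of the state.
- get_state(): the state, without advancing time (a new reading comes with each control period).
- cams.get_image(name): name is "side" or "top" or "wrist"; returns (picture, depth): 384x512x3 uint8, blue, green, red; 384x512 float32, m along the optical axis (not along the pixel's ray), 0 where there is no reading.
- cams.camera_model(name): a dict with "fx", "fy", "cx", "cy" (pixels), "R" (3x3) and "t" (3): a world point X has camera coordinates R X + t. Camera axes: x right, y down, z forward; pixel columns grow to the right and rows downward; lengths in m; the calibration is good to about 2 mm. A picture is of the moment at which its call begins: read the wrist's pose just before it. camera_model takes no time and is no camera call; for the wrist camera it gives the pose at the moment of the call.
- job.hand_in(): hands the job in; it is judged then, once.
Trained networks look in the newest picture that a camera, given by its name, has taken for a name from the list of things; names that differ only in an ending like _2 or _b are one class to them, and where a whole thing is asked for, a point or a joint stands for the part that bears it (a point fixed in the world has none). Each returns a list of dicts, best first, with "conf" (0 to 1); they miss things now and then, are a little off and sometimes report something else, mostly with a low value. They report only what shows in the picture. A call takes as long as a camera call.
- cams.masks_of(name, camera): "region" (384x512 bool, what is visible of it) and "location" ([column, row] in pixels, amid what is visible of it).
The state is a dict: "t": time; "qpos": joint angles; "dq": joint speeds; "joint_efforts": joint torques, N m; "tool_pos": TCP position; "eef_rot": TCP orientation; "contact_force": force on the tool from outside, world axes, zero at the start; "ft_torque": the same for the moment, N m; "finger_gap": finger opening in m; "grasp_force": force on a finger pad.
Only numpy, scipy, OpenCV 4.12 (cv2) and the standard library are available. Lean on these libraries where they do the work, as an engineer would, in place of code of your own. Each camera call takes 0.05 s, during which the arm holds its last target. There are 200 camera calls.

TASK

Set up the fold-down serving ledge of the small white counter cabinet: first pull both slide-out supports fully out while the wooden flap is still up, then take the flap by its steel handle and lower it gently, under control, until it lies level on both supports, and let go. Do not let the flap drop, and leave the can, the sauce bottle and the yoghurt tub on the counter where they stand.

Things in the scene. Friction and masses are not known exactly. Their poses are not given: they have to be found in the camera images.
- cabinet: white cabinet standing fixed on the counter, 280 mm wide (its y), 105 mm deep, 218 mm high. Origin on the counter under the middle of the front hinge line; x points to the back (away from the robot at yaw 0), y to its left as the robot sees it, z up. All cabinet parts turn with its yaw.
- support_left (a joint): how far the left support (cabinet y = +108 mm) is pulled out, m: 0 in (flush), 0.075 fully out (end stop). It slides level along the cabinet's -x. Wooden bar 24 mm wide, 40 mm high, its top at 110 mm over the counter, with a black knob in front. Stays where it is left; takes about 2 to 3 N to slide.
- support_right (a joint): the same for the right support (cabinet y = -108 mm): 0 in, 0.075 fully out.
- knob_left (a point): centre of the left support's black knob: an upright cylinder 24 mm in diameter and 34 mm high (from 70 to 104 mm over the counter), 44 mm in front of the support's end on a 12 mm round stem. It can be pinched from above; the space on both sides and above is free.
- knob_right (a point): centre of the right support's black knob, the same shape.
- flap (a joint): angle of the wooden flap, rad: 0 shut (leaning 0.26 rad back past upright, held there by its own weight), 0.26 upright, 1.83 level on the supports; with no supports it would fall on to about 2.28. The hinge does not hold it: past upright it falls forward unless it is held.
- flap_handle (a point): middle of the round steel bar of the flap's handle: bar 12 mm in diameter, along the cabinet's y, 98 mm clear between its two arms, with a 36 mm wide gap between the bar and the flap's free edge. It stands above the flap when shut and in front of it when level. Its centre is 147 mm from the hinge line. A bar held with light grip turns between the fingers, so the hand can keep pointing down along the whole arc. The flap is 280 mm wide, 105 mm long, 14 mm thick, 0.4 kg.
- flap_hinge (a point): middle of the flap's hinge line, which is level along the cabinet's y, 110 mm over the counter at the cabinet's front. The flap swings up and over from above the cabinet towards the cabinet's -x.
- can: bystander: orange drink can, 66 mm in diameter, 115 mm high, standing; origin at the middle of its base.
- sauce: bystander: white sauce bottle with blue cap, 53 x 87 x 174 mm, standing; origin at the middle of its base.
- tub: bystander: pale blue yoghurt tub, 72 mm in diameter and 72 mm high, standing; origin at the middle of its base.

How it is judged:
By the outcome, as a careful person would: the job done as asked, in the order asked, and still so for the second after the job is handed in, with the robot touching nothing.
It also fails if it takes over 64 s, if anything falls off the work surface, if the arm or the gripper's body presses on something with over 40 N, if the wrist force passes 120 N, or if a joint passes its speed limit or range.

## Working session

There is one attempt and no reset: what is moved stays moved. The work goes in short steps, Python scripts to look and compute and a tool call to move; the robot and the scene stay as the last step left them, time stands still between calls to the robot, and variables do not carry over. Pictures are saved under pics/ and viewed, at most 10 in all, crops included, and the job is handed in when it is done.

Besides the shell and the picture viewer there is one more tool, called after ">>>" by a JSON object that holds its "name" and its "arguments". apply_moves: Moves the arm, as the interface text tells. Its arguments: {"type":"object","properties":{"increments":{"type":"string"},"newtons":{"type":"number"}},"required":["increments"]}

```bash
mkdir -p pics
cat > h.py <<'E'
import numpy as np, cv2
from workcell import get_state, cams, job, manip
def pts(depth,m,region):
    v,u=np.nonzero(region&(depth>0)); z=depth[v,u]
    c=np.stack([(u-m['cx'])/m['fx']*z,(v-m['cy'])/m['fy']*z,z],1)
    return (c-np.array(m['t']))@np.array(m['R'])
E
python3 - <<'E'
from h import *
ims=[]
for c in ['side','top']:
    im,d=cams.get_image(c); m=cams.camera_model(c); ims.append(im)
    np.savez('pics/'+c,im=im,d=d,**{k:np.array(v) for k,v in m.items()})
    for n in ['cabinet','knob_left','knob_right','flap_handle','flap','support_left','can','sauce','tub']:
        for r in cams.masks_of(n,c)[:2]:
            p=pts(d,m,r['region'])
            if len(p): print(c,n,round(r['conf'],2),np.round(r['location']),len(p),np.round(np.median(p,0),3),np.round(np.percentile(p,2,axis=0),3),np.round(np.percentile(p,98,axis=0),3))
cv2.imwrite('pics/a.png',np.hstack(ims)[:, :, :]); cv2.imwrite('pics/a.png',cv2.resize(np.vstack(ims),(440,600)) if 0 else cv2.resize(np.hstack(ims),(800,300)))
print(get_state()['t'],manip.grasp_offset)
E
```

```text
side cabinet 0.78 [281. 230.] 6871 [0.672 0.116 0.157] [ 0.607 -0.041  0.015] [0.697 0.237 0.244]
side cabinet 0.53 [141. 171.] 745 [ 0.554 -0.464  0.09 ] [ 0.526 -0.511  0.008] [ 0.564 -0.441  0.174]
side flap_handle 0.65 [289. 195.] 325 [0.621 0.119 0.248] [-0.732 -0.512 -0.925] [0.634 0.239 0.257]
side flap 0.86 [289. 194.] 259 [0.622 0.108 0.251] [0.594 0.039 0.162] [0.632 0.238 0.257]
side can 0.57 [223. 194.] 521 [ 0.534 -0.155  0.086] [ 0.488 -0.187  0.006] [ 0.546 -0.133  0.115]
side sauce 0.9 [142. 168.] 827 [ 0.553 -0.466  0.095] [ 0.518 -0.516  0.002] [ 0.564 -0.441  0.175]
side sauce 0.59 [374. 266.] 660 [0.613 0.377 0.068] [0.564 0.347 0.005] [0.629 0.406 0.073]
side tub 0.77 [376. 267.] 676 [0.612 0.376 0.068] [ 0.557  0.345 -0.001] [0.629 0.407 0.073]
top cabinet 0.69 [257. 175.] 347 [ 0.627 -0.043  0.204] [ 0.543 -0.053  0.076] [0.675 0.229 0.263]
top cabinet 0.52 [198. 160.] 32 [0.617 0.223 0.205] [ 0.57  -0.04   0.182] [0.631 0.234 0.215]
top knob_left 0.34 [366. 234.] 104 [ 0.531 -0.487  0.176] [ 0.514 -0.507  0.014] [ 0.636 -0.466  0.182]
top knob_left 0.23 [170. 181.] 250 [0.586 0.365 0.068] [0.561 0.342 0.007] [0.625 0.405 0.076]
top flap_handle 0.55 [202. 161.] 32 [0.616 0.221 0.202] [ 0.572 -0.041  0.181] [0.624 0.234 0.215]
top flap 0.59 [201. 160.] 31 [0.617 0.223 0.205] [ 0.57  -0.041  0.179] [0.627 0.234 0.215]
top sauce 0.59 [367. 235.] 117 [ 0.531 -0.485  0.176] [ 0.325 -0.517  0.   ] [ 0.65  -0.46   0.444]
top sauce 0.35 [168. 181.] 238 [0.586 0.364 0.068] [0.561 0.342 0.009] [0.622 0.402 0.076]
top tub 0.58 [170. 184.] 217 [0.585 0.363 0.067] [0.561 0.342 0.01 ] [0.621 0.396 0.076]
1.0 0.0188
```

View pics/a.png

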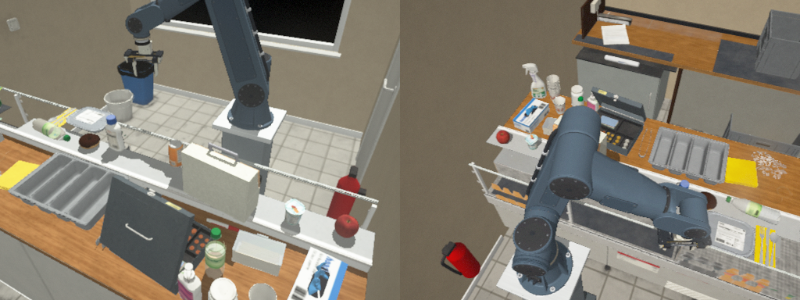

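Run:
```python
from h import *
im,d=cams.get_image('side'); m=cams.camera_model('side')
r=cams.masks_of('cabinet','side')[0]
p=pts(d,m,r['region']); 
s=p[(p[:,2]>.03)&(p[:,2]<.2)&(p[:,0]>.6)]
for _ in range(4):
    A=np.c_[s[:,1],np.ones(len(s))]; k=np.linalg.lstsq(A,s[:,0],rcond=None)[0]; s=s[abs(s[:,0]-A@k)<.006]
print('x=',k,len(s),np.percentile(s,[1,99],axis=0).round(3))
q=pts(d,m,np.ones(d.shape,bool)); b=q[(q[:,2]>.235)&(q[:,2]<.27)&(q[:,0]>.56)&(q[:,0]<.68)&(q[:,1]>-.1)&(q[:,1]<.3)]
kb=np.polyfit(b[:,1],b[:,0],1); print('bar',kb,len(b),np.percentile(b,[2,50,98],axis=0).round(3))
c=pts(d,m,cams.masks_of('can','side')[0]['region']);print(np.percentile(c,[5,50,95],axis=0).round(3))
im,d=cams.get_image('wrist');print(get_state()['eef_rot'], cams.camera_model('wrist'))
cv2.imwrite('pics/b.png',im)
```

```text
Traceback (most recent call last):
IndexError: list index out of range
```

Run:
```python
from h import *
im,d=cams.get_image('side'); m=cams.camera_model('side')
q=pts(d,m,np.ones(d.shape,bool))
s=q[(q[:,2]>.03)&(q[:,2]<.2)&(q[:,0]>.64)&(q[:,0]<.74)&(q[:,1]>-.06)&(q[:,1]<.26)]
for _ in range(6):
    A=np.c_[s[:,1],np.ones(len(s))]; k=np.linalg.lstsq(A,s[:,0],rcond=None)[0]; s=s[abs(s[:,0]-A@k)<.006]
print('x=',k,len(s),np.percentile(s,[1,99],axis=0).round(3))
b=q[(q[:,2]>.225)&(q[:,2]<.27)&(q[:,0]>.56)&(q[:,0]<.68)&(q[:,1]>-.1)&(q[:,1]<.3)]
print('bar',np.polyfit(b[:,1],b[:,0],1),len(b),np.percentile(b,[2,50,98],axis=0).round(3))
im,d=cams.get_image('wrist');print(get_state()['eef_rot'].round(3)); print(cams.camera_model('wrist'))
cv2.imwrite('pics/b.png',im)
```

```text
x= [0.13866566 0.66536013] 2883 [[ 0.658 -0.047  0.032]
 [ 0.694  0.226  0.199]]
bar [0.14179374 0.60707421] 218 [[0.607 0.04  0.228]
 [0.622 0.102 0.252]
 [0.631 0.156 0.257]]
[[ 0.938  0.346  0.   ]
 [ 0.346 -0.938 -0.   ]
 [ 0.     0.    -1.   ]]
{'fx': 295.89686905933524, 'fy': 295.89686905933524, 'cx': 256.386104399382, 'cy': 188.94311823252937, 'R': array([[ 3.46566732e-01, -9.38025293e-01, -2.25685087e-04],
       [-9.00930941e-01, -3.32928670e-01,  2.78355781e-01],
       [-2.61179900e-01, -9.62655267e-02, -9.60478010e-01]]), 't': array([-0.5496102 , -0.03217485,  0.3902116 ])}
```

View pics/b.png

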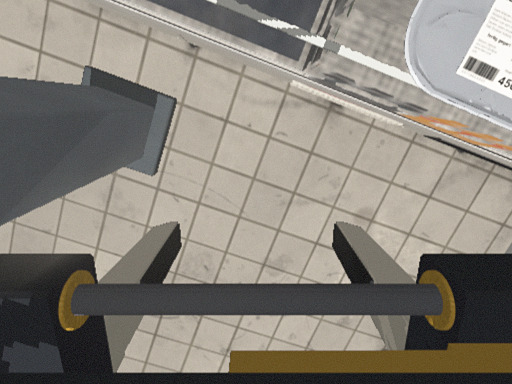

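>>> {"name": "apply_moves", "arguments": {"increments": "0.8 -1 -0.5 0 0 0 1;0.8 -1 -0.5 0 0 0 1;0.8 -1 -0.5 0 0 0 1"}}

```text
t: 1.5
tool_pos: [0.2313, -0.3925, 0.2694]
eef_rot: [[0.938, 0.346, 0.0], [0.346, -0.938, -0.0], [0.0, 0.0, -1.0]]
contact_force: [-0.0, -1.0, 0.4]
finger_gap: 0.0931
grasp_force: 0.0
```

>>> {"name": "apply_moves", "arguments": {"increments": "0.8 -1 -0.5 0 0 0 1;0.8 -1 -0.5 0 0 0 1;0.8 -1 -0.5 0 0 0 1"}}

```text
t: 1.8
tool_pos: [0.2717, -0.2708, 0.3198]
eef_rot: [[0.938, 0.347, 0.001], [0.347, -0.938, -0.001], [0.001, 0.001, -1.0]]
contact_force: [0.5, -0.8, 0.6]
finger_gap: 0.0929
grasp_force: 0.0
```

>>> {"name": "apply_moves", "arguments": {"increments": "0.8 -1 0 0 0 0 1;0.8 -1 0 0 0 0 1;0.8 -1 0 0 0 0 1"}}

```text
t: 2.1
tool_pos: [0.312, -0.1488, 0.319]
eef_rot: [[0.938, 0.348, 0.001], [0.348, -0.938, -0.0], [0.001, 0.001, -1.0]]
contact_force: [0.6, -1.2, -0.0]
finger_gap: 0.0936
grasp_force: 0.0
```

>>> {"name": "apply_moves", "arguments": {"increments": "0.8 -1 0 0 0 0 1;0.8 -1 0 0 0 0 1;0.8 -1 0 0 0 0 1"}}

```text
t: 2.4
tool_pos: [0.3524, -0.0271, 0.3189]
eef_rot: [[0.937, 0.348, 0.001], [0.348, -0.937, 0.0], [0.001, 0.0, -1.0]]
contact_force: [0.3, -0.7, 0.1]
finger_gap: 0.093
grasp_force: 0.0
```

>>> {"name": "apply_moves", "arguments": {"increments": "0.8 -1 0 0 0 0.47 1;0.8 -1 0 0 0 0.47 1;0.8 -1 0 0 0 0.47 1;0.8 -1 0 0 0 0.47 1;0.8 -1 0 0 0 0.47 1"}}

```text
t: 2.9
tool_pos: [0.3926, 0.0929, 0.3185]
eef_rot: [[0.99, -0.138, -0.0], [-0.138, -0.99, 0.0], [-0.0, 0.0, -1.0]]
contact_force: [-0.2, 0.6, -0.6]
finger_gap: 0.0929
grasp_force: 0.0
```

Run:
```python
from h import *
s=get_state(); print(s['t'],s['tool_pos'].round(3),s['eef_rot'].round(3).tolist())
im,d=cams.get_image('wrist'); m=cams.camera_model('wrist')
np.savez('pics/w1',im=im,d=d,**{k:np.array(v) for k,v in m.items()})
for n in ['cabinet','knob_left','knob_right','flap_handle','flap','support_left','can','tub']:
    for r in cams.masks_of(n,'wrist')[:3]:
        p=pts(d,m,r['region'])
        if len(p): print(n,round(r['conf'],2),np.round(r['location']),len(p),np.percentile(p,[3,50,97],axis=0).round(3).tolist())
cv2.imwrite('pics/c.png',im)
```

```text
2.9 [0.393 0.093 0.318] [[0.99, -0.138, -0.0], [-0.138, -0.99, 0.0], [-0.0, 0.0, -1.0]]
cabinet 0.85 [225.  15.] 8718 [[0.513, -0.028, 0.015], [0.571, 0.105, 0.097], [0.592, 0.23, 0.128]]
cabinet 0.25 [446.  43.] 4575 [[0.48, -0.189, 0.02], [0.508, -0.149, 0.107], [0.536, -0.133, 0.114]]
knob_left 0.93 [140.  44.] 1251 [[0.524, 0.199, -0.001], [0.559, 0.212, 0.094], [0.588, 0.237, 0.109]]
knob_right 0.95 [319.  42.] 871 [[0.5, -0.011, 0.079], [0.528, 0.002, 0.098], [0.557, 0.014, 0.108]]
flap_handle 0.86 [229.   2.] 1997 [[0.558, -0.027, 0.116], [0.575, 0.095, 0.123], [0.594, 0.231, 0.13]]
flap_handle 0.47 [319.  45.] 880 [[0.5, -0.011, 0.077], [0.528, 0.002, 0.097], [0.557, 0.014, 0.108]]
flap 0.63 [232.   2.] 2031 [[0.558, -0.028, 0.115], [0.575, 0.096, 0.123], [0.594, 0.23, 0.13]]
support_left 0.88 [136.  39.] 1164 [[0.524, 0.199, 0.076], [0.559, 0.211, 0.097], [0.586, 0.225, 0.109]]
can 0.84 [446.  43.] 4659 [[0.48, -0.19, 0.016], [0.508, -0.149, 0.106], [0.537, -0.133, 0.114]]
tub 0.7 [26. 43.] 3186 [[0.558, 0.345, 0.007], [0.587, 0.362, 0.068], [0.623, 0.394, 0.07]]
```

View pics/c.png

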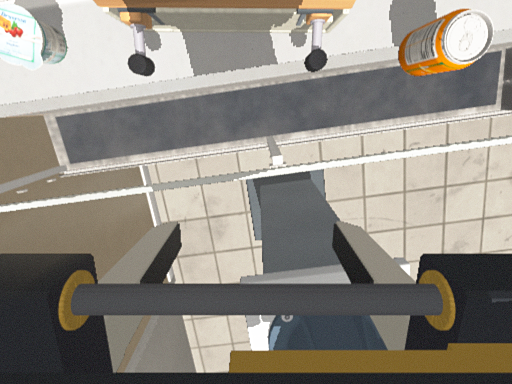

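```bash
cat > k.py <<'E'
from h import *
def knobs(im,d,m):
    g=im.max(2)<70; out=[]
    P=pts(d,m,g&(d>0)); 
    for x0,y0 in ((.54,.21),(.515,0)):
        s=P[(abs(P[:,0]-x0)<.14)&(abs(P[:,1]-y0)<.03)&(P[:,2]>.097)&(P[:,2]<.112)]
        if len(s): lo,hi=np.percentile(s,[2,98],axis=0); out.append((len(s),lo.round(3),hi.round(3),((lo+hi)/2).round(4)))
    return out
E
python3 - <<'E'
from k import *
z=np.load('pics/w1.npz')
for o in knobs(z['im'],z['d'],z): print(o)
E
```

```text
(204, array([0.524, 0.183, 0.098]), array([0.588, 0.227, 0.112]), array([0.5557, 0.2046, 0.105 ]))
(210, array([ 0.499, -0.006,  0.099]), array([0.52 , 0.014, 0.104]), array([0.5094, 0.0044, 0.1015]))
```

>>> {"name": "apply_moves", "arguments": {"increments": "0.7 0.4 0.9 0 0 0 1;0.7 0.4 0.9 0 0 0 1;0.7 0.4 0.9 0 0 0 1", "newtons": 25}}

```text
t: 3.65
tool_pos: [0.4567, 0.0408, 0.2258]
eef_rot: [[0.99, -0.139, -0.003], [-0.139, -0.99, -0.0], [-0.003, 0.001, -1.0]]
contact_force: [-0.4, -0.4, 0.0]
finger_gap: 0.0929
grasp_force: 0.0
```

>>> {"name": "apply_moves", "arguments": {"increments": "0.59 0.33 0.9 0 0 0 1;0.59 0.33 0.9 0 0 0 1;0.59 0.33 0.9 0 0 0 1;0.59 0.33 0.9 0 0 0 1"}}

```text
t: 4.05
tool_pos: [0.5098, 0.0011, 0.1374]
eef_rot: [[0.99, -0.139, -0.003], [-0.139, -0.99, 0.0], [-0.003, 0.0, -1.0]]
contact_force: [-0.5, -0.0, 1.2]
finger_gap: 0.0929
grasp_force: 0.0
```

Run:
```python
from k import *
s=get_state(); print(s['t'],s['tool_pos'].round(4))
im,d=cams.get_image('wrist'); m=cams.camera_model('wrist')
for o in knobs(im,d,m): print(o)
cv2.imwrite('pics/d.png',im)
```

```text
4.05 [0.5098 0.0011 0.1374]
(822, array([ 0.501, -0.007,  0.098]), array([0.522, 0.014, 0.106]), array([0.5116, 0.0038, 0.1021]))
```

View pics/d.png

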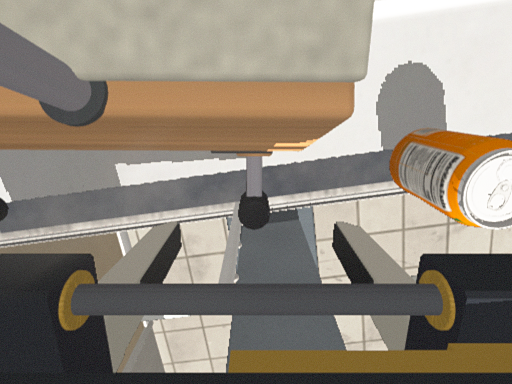

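>>> {"name": "apply_moves", "arguments": {"increments": "0.01 -0.03 0.35 0 0 0 1;0.01 -0.03 0.7 0 0 0 1;0.01 -0.03 0.7 0 0 0 1;0.01 -0.03 0.7 0 0 0 -1;0.01 -0.03 0.7 0 0 0 -1;0.01 -0.03 0.7 0 0 0 -1;0.01 -0.03 0.7 0 0 0 -1;0.01 -0.03 0.7 0 0 0 -1;0.01 -0.03 0.7 0 0 0 -1", "newtons": 25}}

```text
t: 5.0
tool_pos: [0.5118, 0.0044, 0.0689]
eef_rot: [[0.99, -0.138, 0.0], [-0.138, -0.99, -0.0], [0.0, -0.0, -1.0]]
contact_force: [0.6, 0.6, 0.3]
finger_gap: 0.0496
grasp_force: 0.0
```

>>> {"name": "apply_moves", "arguments": {"increments": "0 0 0 0 0 0 -1;0 0 0 0 0 0 -1;0 0 0 0 0 0 -1;0 0 0 0 0 0 -1;0 0 0 0 0 0 -1;0 0 0 0 0 0 -1;0 0 0 0 0 0 -1"}}

```text
t: 5.7
tool_pos: [0.5114, 0.0031, 0.0685]
eef_rot: [[0.991, -0.137, -0.001], [-0.137, -0.991, -0.002], [-0.001, 0.002, -1.0]]
contact_force: [-1.2, -11.0, -0.2]
finger_gap: 0.0239
grasp_force: 25.0
```

>>> {"name": "apply_moves", "arguments": {"increments": "-0.1 0 0 0 0 0 -1;-0.25 0 0 0 0 0 -1;-0.4 0 0 0 0 0 -1;-0.55 0 0 0 0 0 -1;-0.65 0 0 0 0 0 -1;-0.72 0 0 0 0 0 -1;-0.76 0 0 0 0 0 -1;-0.78 0 0 0 0 0 -1;-0.78 0 0 0 0 0 -1"}}

```text
t: 6.6
tool_pos: [0.4384, 0.0138, 0.0696]
eef_rot: [[0.99, -0.137, 0.009], [-0.137, -0.991, -0.002], [0.009, 0.001, -1.0]]
contact_force: [15.0, -12.6, -8.0]
finger_gap: 0.0239
grasp_force: 25.0
```

>>> {"name": "apply_moves", "arguments": {"increments": "-0.76 0 0 0 0 0 0.2;-0.76 0 0 0 0 0 0.2;-0.76 0 0 0 0 0 0.2;-0.76 0 0 0 0 0 0.2;-0.76 0 0 0 0 0 0.2"}}

```text
t: 7.1
tool_pos: [0.3605, 0.0256, 0.0689]
eef_rot: [[0.99, -0.138, 0.001], [-0.138, -0.99, -0.0], [0.001, -0.0, -1.0]]
contact_force: [-0.3, -0.2, 0.9]
finger_gap: 0.0546
grasp_force: 0.0
```

My last row shifted back another 76 mm by mistake (the shifts count from the new call); forces are near zero. Checking.

>>> {"name": "apply_moves", "arguments": {"increments": "0 0 -0.9 0 0 0 1;0 0 -0.9 0 0 0 1;0 0 -0.9 0 0 0 1"}}

```text
t: 7.4
tool_pos: [0.3624, 0.0255, 0.1627]
eef_rot: [[0.99, -0.138, 0.008], [-0.138, -0.99, -0.0], [0.008, -0.001, -1.0]]
contact_force: [0.3, -0.6, 0.2]
finger_gap: 0.0755
grasp_force: 0.0
```

>>> {"name": "apply_moves", "arguments": {"increments": "0.2 -0.7 -0.6 0 0 0 1;0.2 -0.7 -0.6 0 0 0 1;0.2 -0.7 -0.6 0 0 0 1"}}

```text
t: 7.7
tool_pos: [0.3918, 0.0947, 0.2212]
eef_rot: [[0.991, -0.136, 0.006], [-0.136, -0.991, 0.001], [0.006, -0.002, -1.0]]
contact_force: [-0.8, -0.2, -0.3]
finger_gap: 0.0925
grasp_force: 0.0
```

Run:
```python
from k import *
s=get_state(); print(s['t'],s['tool_pos'].round(4))
im,d=cams.get_image('wrist'); m=cams.camera_model('wrist')
for o in knobs(im,d,m): print(o)
for n in ['knob_left','knob_right','flap_handle','support_left','support_right']:
    for r in cams.masks_of(n,'wrist')[:3]:
        p=pts(d,m,r['region'])
        if len(p): print(n,round(r['conf'],2),np.round(r['location']),len(p),np.percentile(p,[3,50,97],axis=0).round(3).tolist())
cv2.imwrite('pics/e.png',im)
```

```text
7.7 [0.3918 0.0947 0.2212]
(454, array([0.522, 0.206, 0.098]), array([0.542, 0.226, 0.102]), array([0.5318, 0.2156, 0.0996]))
(393, array([0.428, 0.003, 0.098]), array([0.447, 0.023, 0.102]), array([0.4376, 0.013 , 0.1   ]))
knob_left 0.64 [102.  43.] 1513 [[0.521, 0.205, 0.071], [0.537, 0.211, 0.09], [0.573, 0.225, 0.101]]
knob_left 0.3 [ 7. 33.] 690 [[0.567, 0.347, -0.002], [0.583, 0.35, 0.011], [0.605, 0.368, 0.026]]
knob_right 0.79 [339.  52.] 3990 [[0.43, -0.012, 0.069], [0.499, 0.008, 0.105], [0.538, 0.021, 0.108]]
support_left 0.95 [102.  43.] 1570 [[0.521, 0.205, 0.069], [0.537, 0.211, 0.09], [0.574, 0.227, 0.101]]
support_right 0.81 [337.  51.] 3912 [[0.431, -0.01, 0.073], [0.499, 0.008, 0.105], [0.538, 0.022, 0.108]]
support_right 0.58 [102.  43.] 1517 [[0.521, 0.205, 0.072], [0.537, 0.211, 0.09], [0.573, 0.224, 0.101]]
```

View pics/e.png

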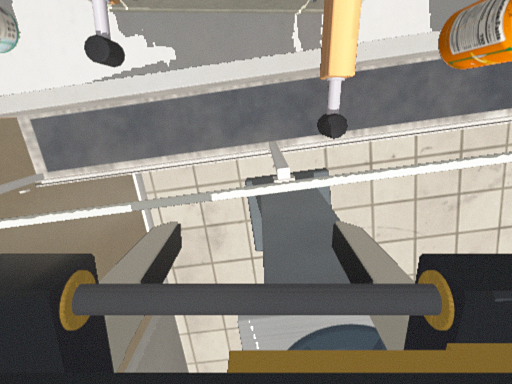

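>>> {"name": "apply_moves", "arguments": {"increments": "0.7 -0.8 0.6 0 0 0 0.6;0.7 -0.8 0.6 0 0 0 0.6;0.7 -0.8 0.6 0 0 0 0.6"}}

```text
t: 8.3
tool_pos: [0.4699, 0.1625, 0.156]
eef_rot: [[0.99, -0.138, -0.002], [-0.138, -0.99, -0.0], [-0.002, 0.001, -1.0]]
contact_force: [-1.0, 0.4, 0.0]
finger_gap: 0.0758
grasp_force: 0.0
```

>>> {"name": "apply_moves", "arguments": {"increments": "0.55 -0.6 0.2 0 0 0 0.6;0.55 -0.6 0.2 0 0 0 0.6;0.55 -0.6 0.2 0 0 0 0.6"}}

```text
t: 8.6
tool_pos: [0.5331, 0.2145, 0.1363]
eef_rot: [[0.99, -0.138, -0.002], [-0.138, -0.99, -0.0], [-0.002, 0.001, -1.0]]
contact_force: [-0.4, -0.7, -0.3]
finger_gap: 0.0743
grasp_force: 0.0
```

Run:
```python
from k import *
s=get_state(); print(s['t'],s['tool_pos'].round(4))
im,d=cams.get_image('wrist'); m=cams.camera_model('wrist')
for o in knobs(im,d,m): print(o)
```

```text
8.6 [0.5331 0.2145 0.1363]
(836, array([0.524, 0.199, 0.098]), array([0.587, 0.227, 0.111]), array([0.5555, 0.2132, 0.1047]))
```

>>> {"name": "apply_moves", "arguments": {"increments": "0.02 -0.02 0.35 0 0 0 0.6;0.02 -0.02 0.69 0 0 0 0.6;0.02 -0.02 0.69 0 0 0 0.6;0.02 -0.02 0.69 0 0 0 -1;0.02 -0.02 0.69 0 0 0 -1;0.02 -0.02 0.69 0 0 0 -1;0.02 -0.02 0.69 0 0 0 -1;0.02 -0.02 0.69 0 0 0 -1;0.02 -0.02 0.69 0 0 0 -1;0.02 -0.02 0.69 0 0 0 -1;0.02 -0.02 0.69 0 0 0 -1;0.02 -0.02 0.69 0 0 0 -1"}}

```text
t: 9.85
tool_pos: [0.5346, 0.2177, 0.0699]
eef_rot: [[0.99, -0.138, 0.002], [-0.138, -0.99, 0.004], [0.002, -0.004, -1.0]]
contact_force: [1.7, 15.9, -4.1]
finger_gap: 0.0235
grasp_force: 25.0
```

>>> {"name": "apply_moves", "arguments": {"increments": "0 0 0 0 0 0 -1;0 0 0 0 0 0 -1"}}

```text
t: 10.05
tool_pos: [0.5346, 0.2176, 0.0699]
eef_rot: [[0.99, -0.138, 0.002], [-0.138, -0.99, 0.004], [0.002, -0.004, -1.0]]
contact_force: [2.3, 15.5, -4.2]
finger_gap: 0.0238
grasp_force: 25.0
```

>>> {"name": "apply_moves", "arguments": {"increments": "-0.1 0 0 0 0 0 -1;-0.25 0 0 0 0 0 -1;-0.4 0 0 0 0 0 -1;-0.55 0 0 0 0 0 -1;-0.65 0 0 0 0 0 -1;-0.72 0 0 0 0 0 -1;-0.76 0 0 0 0 0 -1;-0.78 0 0 0 0 0 -1;-0.78 0 0 0 0 0 -1"}}

```text
t: 10.95
tool_pos: [0.4625, 0.2282, 0.0716]
eef_rot: [[0.99, -0.138, 0.014], [-0.138, -0.99, 0.005], [0.013, -0.007, -1.0]]
contact_force: [22.1, 8.5, -5.9]
finger_gap: 0.0233
grasp_force: 25.0
```

>>> {"name": "apply_moves", "arguments": {"increments": "0 0 0 0 0 0 0.5;0 0 0 0 0 0 0.5;0 0 0 0 0 0 0.5;0 0 0 0 0 0 0.5;0 0 0 0 0 0 0.5"}}

```text
t: 11.45
tool_pos: [0.4565, 0.2261, 0.0695]
eef_rot: [[0.99, -0.138, -0.0], [-0.138, -0.99, -0.0], [-0.0, 0.0, -1.0]]
contact_force: [0.4, -0.0, -0.4]
finger_gap: 0.0587
grasp_force: 0.0
```

>>> {"name": "apply_moves", "arguments": {"increments": "0 0 -0.5 0 0 0 0.5;0 0.1 -1 0 0 0 0.5;0 0.1 -1 0 0 0 0.5;0 0.1 -1 0 0 0 0.5"}}

```text
t: 11.85
tool_pos: [0.4556, 0.2162, 0.1704]
eef_rot: [[0.99, -0.138, 0.002], [-0.138, -0.99, 0.001], [0.002, -0.001, -1.0]]
contact_force: [0.2, -1.0, -1.1]
finger_gap: 0.0702
grasp_force: 0.0
```

>>> {"name": "apply_moves", "arguments": {"increments": "0.1 0.5 -1 0 0 0 0.5;0.1 0.5 -1 0 0 0 0.5;0.1 0.5 -1 0 0 0 0.5"}}

```text
t: 12.15
tool_pos: [0.4594, 0.1643, 0.2723]
eef_rot: [[0.99, -0.139, 0.003], [-0.139, -0.99, 0.001], [0.003, -0.001, -1.0]]
contact_force: [0.8, 0.1, -0.8]
finger_gap: 0.0695
grasp_force: 0.0
```

>>> {"name": "apply_moves", "arguments": {"increments": "0.2 0.5 -1 0 0 0 0.5;0.2 0.5 -1 0 0 0 0.5;0.2 0.5 -1 0 0 0 0.5"}}

```text
t: 12.45
tool_pos: [0.4725, 0.1119, 0.372]
eef_rot: [[0.99, -0.139, 0.003], [-0.139, -0.99, 0.0], [0.003, -0.001, -1.0]]
contact_force: [0.0, 0.3, -0.4]
finger_gap: 0.0696
grasp_force: 0.0
```

Run:
```python
from k import *
s=get_state(); print(s['t'],s['tool_pos'].round(4),s['qpos'].round(2))
im,d=cams.get_image('wrist'); m=cams.camera_model('wrist')
np.savez('pics/w2',im=im,d=d,**{k:np.array(v) for k,v in m.items()})
for n in ['knob_left','knob_right','flap_handle','flap']:
    for r in cams.masks_of(n,'wrist')[:2]:
        p=pts(d,m,r['region'])
        if len(p): print(n,round(r['conf'],2),np.round(r['location']),len(p),np.percentile(p,[3,50,97],axis=0).round(3).tolist())
P=pts(d,m,np.ones(d.shape,bool)); b=P[(P[:,2]>.243)&(P[:,2]<.27)&(abs(P[:,0]-.615)<.04)]
print(len(b),np.polyfit(b[:,1],b[:,0],1) if len(b)>5 else 0,np.percentile(b,[2,50,98],axis=0).round(3) if len(b) else 0)
cv2.imwrite('pics/f.png',im)
```

```text
12.45 [0.4725 0.1119 0.372 ] [ 0.14  0.11  1.58 -0.    1.45  1.85]
knob_left 0.96 [180. 123.] 1712 [[0.463, 0.2, -0.002], [0.538, 0.217, 0.107], [0.585, 0.262, 0.11]]
knob_right 0.93 [328. 124.] 1562 [[0.433, -0.011, 0.074], [0.509, 0.009, 0.107], [0.554, 0.022, 0.11]]
flap_handle 0.76 [251.  55.] 13272 [[0.566, -0.027, 0.122], [0.598, 0.1, 0.201], [0.624, 0.227, 0.255]]
flap_handle 0.29 [179. 124.] 1664 [[0.465, 0.2, 0.072], [0.54, 0.216, 0.107], [0.585, 0.233, 0.11]]
flap 0.9 [251.  55.] 13120 [[0.566, -0.026, 0.123], [0.598, 0.1, 0.201], [0.623, 0.228, 0.255]]
2222 [0.1434714  0.60136455] [[0.603 0.041 0.247]
 [0.616 0.098 0.254]
 [0.627 0.154 0.256]]
```

View pics/f.png

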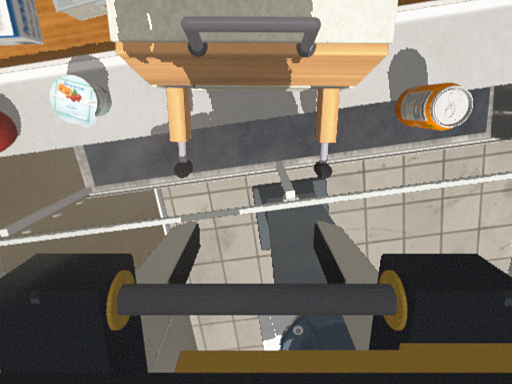

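>>> {"name": "apply_moves", "arguments": {"increments": "0.2 0 0 0 0 -0.75 0;0.4 0 0 0 0 -0.75 0;0.7 -0.03 0.2 0 0 -0.75 0;0.7 -0.03 0.2 0 0 -0.75 0;0.7 -0.03 0.2 0 0 -0.75 0;0.7 -0.03 0.2 0 0 -0.75 0", "newtons": 10}}

```text
t: 13.3
tool_pos: [0.5405, 0.1072, 0.347]
eef_rot: [[0.794, 0.608, -0.004], [0.608, -0.794, -0.0], [-0.003, -0.002, -1.0]]
contact_force: [-0.6, 0.2, -0.1]
finger_gap: 0.0466
grasp_force: 0.0
```

>>> {"name": "apply_moves", "arguments": {"increments": "0 0 0 0 0 -0.745 0;0 0 0 0 0 -0.745 0;0 0 0 0 0 -0.745 0;0 0 0 0 0 -0.745 0;0 0 0 0 0 -0.745 0;0 0 0 0 0 -0.745 0"}}

```text
t: 13.9
tool_pos: [0.5403, 0.1072, 0.3473]
eef_rot: [[0.137, 0.991, -0.003], [0.991, -0.137, -0.0], [-0.001, -0.003, -1.0]]
contact_force: [0.6, -0.7, 0.4]
finger_gap: 0.0465
grasp_force: 0.0
```

>>> {"name": "apply_moves", "arguments": {"increments": "0.4 0.4 0 0 0 0 0;0.01 0.76 0.35 0 0 0 0;0.01 0.76 0.35 0 0 0 0;0.01 0.76 0.35 0 0 0 0"}}

```text
t: 14.3
tool_pos: [0.6158, 0.096, 0.311]
eef_rot: [[0.144, 0.99, -0.006], [0.99, -0.144, -0.0], [-0.001, -0.006, -1.0]]
contact_force: [-0.2, 0.4, -0.0]
finger_gap: 0.0463
grasp_force: 0.0
```

Run:
```python
from k import *
s=get_state(); print(s['t'],s['tool_pos'].round(4),s['qpos'].round(2))
im,d=cams.get_image('wrist'); m=cams.camera_model('wrist')
P=pts(d,m,np.ones(d.shape,bool)); b=P[(P[:,2]>.243)&(P[:,2]<.262)&(abs(P[:,0]-.615)<.03)&(abs(P[:,1]-.1)<.07)]
print(len(b),np.polyfit(b[:,1],b[:,0],1) if len(b)>5 else 0,np.percentile(b,[2,50,98],axis=0).round(3) if len(b) else 0)
cv2.imwrite('pics/g.png',im)
```

```text
14.3 [0.6158 0.096  0.311 ] [ 0.08  0.42  1.32 -0.    1.4   0.22]
2159 [0.14168419 0.60225947] [[0.605 0.044 0.249]
 [0.617 0.105 0.256]
 [0.628 0.157 0.258]]
```

View pics/g.png

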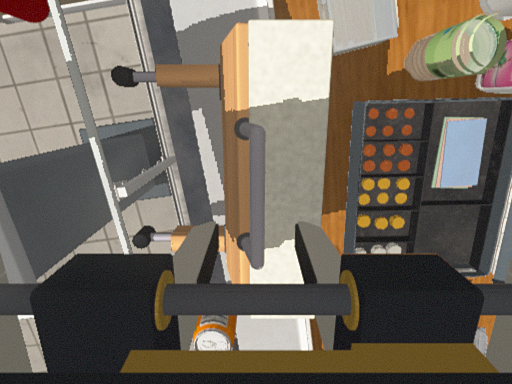

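>>> {"name": "apply_moves", "arguments": {"increments": "0 0 0.4 0 0 0 0;0 0 0.8 0 0 0 0;0 0 0.8 0 0 0 0;0 0 0.8 0 0 0 -1;0 0 0.8 0 0 0 -1;0 0 0.8 0 0 0 -1;0 0 0.8 0 0 0 -1;0 0 0.8 0 0 0 -1;0 0 0.8 0 0 0 -1;0 0 0.8 0 0 0 -1;0 0 0.8 0 0 0 -1;0 0 0.8 0 0 0 -1"}}

```text
t: 15.55
tool_pos: [0.616, 0.0966, 0.2354]
eef_rot: [[0.143, 0.99, -0.0], [0.99, -0.143, 0.0], [0.0, -0.0, -1.0]]
contact_force: [-5.0, 0.8, 5.6]
finger_gap: 0.0115
grasp_force: 10.0
```

Run:
```python
from h import *
s=get_state(); print(s['t'],s['tool_pos'].round(4),s['contact_force'],s['finger_gap'],s['grasp_force'])
# arc: shift along tool y (cab +x) and tool z (down) in units of 0.1 m, from shut
for a in np.linspace(0,1.83,13):
    p=a-.26; print(round(a,3),round((-.147*np.sin(p)-.147*np.sin(.26))/.1,3),round((.147*np.cos(.26)-.147*np.cos(p))/.1,3))
```

```text
15.55 [0.616  0.0966 0.2354] [-5.04384039  0.75414296  5.58307727] 0.011531795856546576 10.000540763139725
0.0 0.0 0.0
0.152 -0.22 -0.041
0.305 -0.444 -0.048
0.458 -0.666 -0.021
0.61 -0.882 0.04
0.762 -1.086 0.132
0.915 -1.273 0.255
1.068 -1.44 0.404
1.22 -1.582 0.578
1.372 -1.696 0.77
1.525 -1.78 0.978
1.678 -1.831 1.196
1.83 -1.848 1.419
```

>>> {"name": "apply_moves", "arguments": {"increments": "0 -0.07 -0.015 0 0 0 -1;0 -0.15 -0.03 0 0 0 -1;0 -0.22 -0.04 0 0 0 -1;0 -0.3 -0.045 0 0 0 -1;0 -0.37 -0.05 0 0 0 -1;0 -0.44 -0.05 0 0 0 -1;0 -0.44 -0.05 0 0 0 -1"}}

```text
t: 16.25
tool_pos: [0.5724, 0.103, 0.2406]
eef_rot: [[0.143, 0.99, 0.001], [0.99, -0.143, 0.0], [0.0, 0.001, -1.0]]
contact_force: [1.5, 0.8, 5.4]
finger_gap: 0.0117
grasp_force: 10.0
```

>>> {"name": "apply_moves", "arguments": {"increments": "0 -0.07 -0.03 0 0 0 -1;0 -0.15 -0.02 0 0 0 -1;0 -0.22 -0.01 0 0 0 -1;0 -0.29 0.01 0 0 0 -1;0 -0.36 0.03 0 0 0 -1;0 -0.44 0.05 0 0 0 -1;0 -0.51 0.08 0 0 0 -1;0 -0.58 0.11 0 0 0 -1;0 -0.64 0.14 0 0 0 -1;0 -0.71 0.18 0 0 0 -1;0 -0.77 0.22 0 0 0 -1;0 -0.83 0.26 0 0 0 -1"}}

```text
t: 17.45
tool_pos: [0.4896, 0.1149, 0.2138]
eef_rot: [[0.143, 0.99, -0.001], [0.99, -0.143, 0.0], [0.0, -0.001, -1.0]]
contact_force: [-3.7, 1.7, 5.4]
finger_gap: 0.0116
grasp_force: 10.0
```

>>> {"name": "apply_moves", "arguments": {"increments": "0 -0.06 0.03 0 0 0 -1;0 -0.12 0.08 0 0 0 -1;0 -0.17 0.13 0 0 0 -1;0 -0.22 0.18 0 0 0 -1;0 -0.27 0.24 0 0 0 -1;0 -0.31 0.3 0 0 0 -1;0 -0.35 0.36 0 0 0 -1;0 -0.39 0.43 0 0 0 -1;0 -0.42 0.49 0 0 0 -1;0 -0.42 0.49 0 0 0 -1"}}

```text
t: 18.45
tool_pos: [0.4453, 0.1212, 0.163]
eef_rot: [[0.143, 0.99, -0.008], [0.99, -0.143, 0.0], [-0.001, -0.008, -1.0]]
contact_force: [-16.3, 6.0, 8.6]
finger_gap: 0.0114
grasp_force: 10.0
```

>>> {"name": "apply_moves", "arguments": {"increments": "0 -0.05 0 0 0 0 -1;0 -0.08 0.05 0 0 0 -1;0 -0.11 0.12 0 0 0 -1;0 -0.14 0.2 0 0 0 -1;0 -0.16 0.28 0 0 0 -1;0 -0.18 0.36 0 0 0 -1;0 -0.19 0.43 0 0 0 -1;0 -0.19 0.43 0 0 0 -1"}}

```text
t: 19.25
tool_pos: [0.4292, 0.1235, 0.1205]
eef_rot: [[0.143, 0.99, -0.003], [0.99, -0.143, -0.0], [-0.0, -0.003, -1.0]]
contact_force: [-4.0, 3.5, -0.4]
finger_gap: 0.0118
grasp_force: 10.0
```

Run:
```python
from k import *
im,d=cams.get_image('wrist'); m=cams.camera_model('wrist')
P=pts(d,m,np.ones(d.shape,bool)).reshape(-1,3)
b=P[(P[:,2]>.09)&(P[:,2]<.25)&(P[:,0]>.38)&(P[:,0]<.6)&(P[:,1]>.1)&(P[:,1]<.24)]
for x in np.arange(.39,.6,.015):
    s=b[abs(b[:,0]-x)<.0075]
    if len(s): print(x.round(3),len(s),np.percentile(s[:,2],[10,50,90]).round(3))
cv2.imwrite('pics/i.png',im)
```

```text
0.39 3629 [0.219 0.231 0.239]
0.405 7428 [0.217 0.228 0.237]
0.42 10287 [0.154 0.228 0.235]
0.435 8888 [0.143 0.22  0.236]
0.45 9648 [0.145 0.228 0.236]
0.465 8284 [0.104 0.227 0.237]
0.48 8526 [0.13  0.138 0.222]
0.495 9261 [0.135 0.137 0.22 ]
0.51 8777 [0.133 0.135 0.207]
0.525 7022 [0.131 0.132 0.134]
0.54 6707 [0.128 0.13  0.132]
0.555 6374 [0.126 0.128 0.129]
0.57 3320 [0.124 0.126 0.127]
0.585 378 [0.105 0.107 0.109]
```

View pics/i.png

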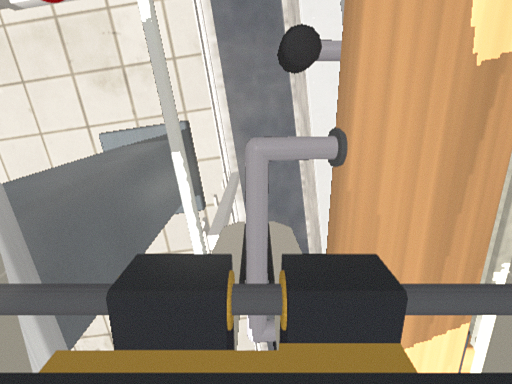

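>>> {"name": "apply_moves", "arguments": {"increments": "0 0 0.04 0 0 0 -1;0 -0.01 0.08 0 0 0 -1;0 -0.01 0.12 0 0 0 -1;0 -0.01 0.15 0 0 0 -1;0 -0.01 0.18 0 0 0 -1;0 -0.01 0.2 0 0 0 -1;0 -0.01 0.2 0 0 0 -1"}}

```text
t: 20.0
tool_pos: [0.4266, 0.1237, 0.1007]
eef_rot: [[0.143, 0.99, -0.007], [0.99, -0.143, -0.0], [-0.001, -0.006, -1.0]]
contact_force: [-11.5, 7.8, -0.9]
finger_gap: 0.0117
grasp_force: 10.0
```

```bash
cat > l.py <<'E'
from k import *
im,d=cams.get_image('wrist'); m=cams.camera_model('wrist')
P=pts(d,m,np.ones(d.shape,bool))
b=P[(P[:,2]>.1)&(P[:,2]<.16)&(P[:,0]>.4)&(P[:,0]<.6)&(P[:,1]>.12)&(P[:,1]<.24)]
for x in np.arange(.48,.58,.015):
    s=b[abs(b[:,0]-x)<.0075]
    if len(s): print(x.round(3),len(s),np.percentile(s[:,2],[10,50,90]).round(4))
s=b[(b[:,0]>.485)&(b[:,0]<.565)&(b[:,2]>.118)]; print('slope',np.polyfit(s[:,0],s[:,2],1))
s=get_state();print(s['t'],s['contact_force'].round(1),s['tool_pos'].round(4))
E
python3 l.py
```

```text
0.48 7034 [0.1151 0.1249 0.126 ]
0.495 7950 [0.1242 0.1251 0.1259]
0.51 7823 [0.1239 0.1247 0.1255]
0.525 7708 [0.1235 0.1243 0.1251]
0.54 7529 [0.1231 0.1239 0.1248]
0.555 3376 [0.1228 0.1235 0.1244]
slope [-0.0245583   0.13718374]
20.05 [-12.    6.5  -0.5] [0.4266 0.1237 0.1008]
```

>>> {"name": "apply_moves", "arguments": {"increments": "0 -0.02 0.02 0 0 0 -1;0 -0.02 0.03 0 0 0 -1;0 -0.02 0.04 0 0 0 -1;0 -0.02 0.05 0 0 0 -1;0 -0.02 0.05 0 0 0 -1"}}

```text
t: 20.55
tool_pos: [0.4264, 0.1238, 0.0967]
eef_rot: [[0.143, 0.99, -0.002], [0.99, -0.143, -0.0], [-0.0, -0.002, -1.0]]
contact_force: [-8.1, 3.0, 5.3]
finger_gap: 0.0119
grasp_force: 10.0
```

```bash
python3 l.py
```

```text
0.48 7272 [0.1122 0.1223 0.1234]
0.495 8169 [0.1219 0.1227 0.1236]
0.51 8084 [0.1219 0.1227 0.1236]
0.525 7968 [0.122  0.1228 0.1236]
0.54 7833 [0.1219 0.1228 0.1236]
0.555 2309 [0.1219 0.1227 0.1235]
slope [0.00054131 0.12246846]
20.6 [-7.8  3.1  5.9] [0.4264 0.1239 0.0968]
```

>>> {"name": "apply_moves", "arguments": {"increments": "0 0 0 0 0 0 -0.45;0 0 0 0 0 0 -0.45;0 0 0 0 0 0 -0.45;0 0 0 0 0 0 -0.45;0 0 0 0 0 0 -0.45;0 0 0 0 0 0 -0.45"}}

```text
t: 21.2
tool_pos: [0.4274, 0.1238, 0.0967]
eef_rot: [[0.143, 0.99, 0.0], [0.99, -0.143, 0.0], [0.0, 0.0, -1.0]]
contact_force: [1.1, -0.7, -0.6]
finger_gap: 0.0255
grasp_force: 0.0
```

>>> {"name": "apply_moves", "arguments": {"increments": "0 0 -0.1 0 0 0 -0.45;0 0 -0.25 0 0 0 -0.45;0 0 -0.5 0 0 0 -0.45;0 0 -0.8 0 0 0 -0.45;0 0 -1 0 0 0 -0.45;0 0 -1 0 0 0 -0.45"}}

```text
t: 21.8
tool_pos: [0.4286, 0.1241, 0.1996]
eef_rot: [[0.143, 0.99, 0.005], [0.99, -0.143, 0.001], [0.002, 0.005, -1.0]]
contact_force: [-0.0, -0.4, 0.3]
finger_gap: 0.0253
grasp_force: 0.0
```

>>> {"name": "apply_moves", "arguments": {"increments": "0 -0.3 -1 0 0 0 0;0 -0.3 -1 0 0 0 0;0 -0.3 -1 0 0 0 0;0 -0.3 -1 0 0 0 0"}}

```text
t: 22.2
tool_pos: [0.3977, 0.1282, 0.2969]
eef_rot: [[0.143, 0.99, 0.002], [0.99, -0.143, 0.0], [0.001, 0.002, -1.0]]
contact_force: [0.7, -0.6, -1.5]
finger_gap: 0.0461
grasp_force: 0.0
```

```bash
python3 l.py
python3 - <<'E'
from h import *
i,_=cams.get_image('wrist'); s,_=cams.get_image('side'); cv2.imwrite('pics/j.png',cv2.resize(np.hstack([i,s]),(800,300)))
E
```

```text
0.48 1268 [0.1125 0.121  0.1222]
0.495 1505 [0.1203 0.1212 0.1222]
0.51 1511 [0.1202 0.1212 0.1222]
0.525 1511 [0.1202 0.1211 0.1221]
0.54 1513 [0.1201 0.1211 0.1221]
0.555 1538 [0.1201 0.1211 0.122 ]
0.57 1271 [0.1199 0.121  0.1219]
slope [-0.00283127  0.12262135]
22.25 [-0.5 -0.7  0.5] [0.3974 0.128  0.2957]
```

View pics/j.png

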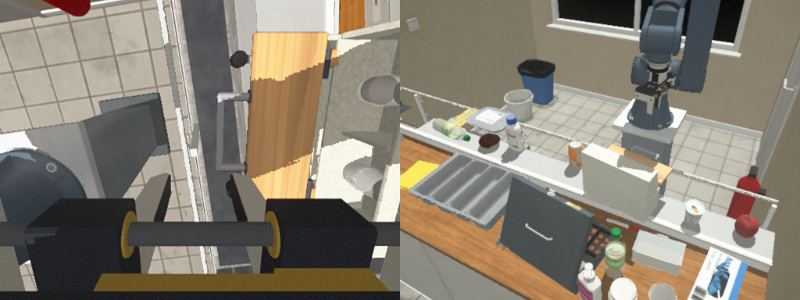

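The flap lies level on the supports (slope about 0.003), its handle at (230,130) is free of the gripper, and the can, sauce bottle and tub stand where they were.

```bash
python3 -c "
from workcell import job
print(job.hand_in())"
```

```text
the job is handed in; nothing more can be done
None
```

The job is handed in: I pulled both supports to their end stops, lowered the flap under grip until it lay level on them, and let go, leaving the can, sauce bottle and tub where they stood (about 22 s of the 64 s used).

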